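# Take a photometer reading through the third filter

### The arm

A 6-joint arm with a two-finger parallel gripper is mounted at the origin on a cart in front of the work surface, level with it; the furniture and walls round the work are solid. World frame = base frame: x ahead of the robot, y to its left, z up, the work surface at z = 0. Lengths are in mm, angles in rad, forces in N, time in s.
With the tool pointing down it reaches from about 250 to 725 mm from the base axis. Payload 4 kg.
Tool frame: the origin (TCP) lies midway between the tips of the shut fingers; the grasp point (between the pads) lies 19 mm behind it; x points along the fingers, z is the direction in which the jaws open and shut, and the axes are right-handed (so a half turn about x gives the same grasp; the last joint's range is limited). The gripper opens to 85 mm and grips with 20 to 120 N. Pads are 22 mm wide; open, the fingers measure 114 mm over their backs; the gripper's body (76 mm by 85 mm) begins 54 mm behind the grasp point. The pads swing forward as they close: fully open they stand 13 mm farther back than shut.
Start: joints at [-1.347, 0.241, 0.005, 1.335, 0, 1.571], TCP at [110.966, -487.53, 202.406] pointing down, gripper open.
Joint ranges: [-2.72, 2.72], [-1.05, 1.87], [-1.09, 1.28], [-1.99, 2.15], [-1.42, 1.44], [-3.14, 3.14]. Speed limits (rad/s): [2.79, 2.79, 3.14, 3.14, 3.14, 3.14].

### API

Orientations are given as a 3x3 rotation matrix whose columns are the frame's x, y, z axes.
In Python, from station import bot gives the robot as it stands. The module is installed in compiled form; this text tells all that it offers. Calls block until the motion is done:
- bot.reach(position, orientation): joint-space move of the TCP to a pose.
- bot.move_linear(position, rotation=None, max_speed=150): straight line of the TCP; rotation=None keeps the orientation; max_speed is the mean speed in mm/s.
- bot.movej(angles): joint-space move.
- bot.command_gripper(opening, newtons=None): finger opening in mm; newtons is the grip in N (None keeps the last); returns when the fingers have stopped.
- bot.hold(seconds).
- bot.ik(position, orientation): joint angles nearest the present ones, or None.
- bot.observe(): the state.
- bot.capture(name): name is "scene" or "top"; returns a dict with "color" (420x560x3 uint8, red, green, blue), "z_map" (420x560 float32, mm along the optical axis (not along the pixel's ray), 0 where there is no reading), "camera_matrix" (3x3 intrinsics, pixels), "extrinsics" (4x4, takes a point from world to camera coordinates). Camera axes: x right, y down, z forward; pixel columns grow to the right and rows downward; lengths in mm; the calibration is good to about 2 mm. A picture is of the moment at which its call begins.
A pose or a line that the arm cannot do raises bot.Unreachable and nothing moves.
- bot.finish_job(): hands the job in, once; it reports no verdict.
Trained networks look in a picture, given as the dict that the camera call returned (one of the last four; its "shot" number tells which), for a name from the list of things; names that differ only in an ending like _2 or _b are one class to them, and where a whole thing is asked for, a point or a joint stands for the part that bears it (a point fixed in the world has none). Each returns a list of dicts, best first, with "conf" (0 to 1); they miss things now and then, are a little off and sometimes report something else, mostly with a low value. They report only what shows in the picture. A call takes as long as a camera call.
- bot.boxes_of(picture, query): "centre" ([row, column] in pixels, amid what is visible of it).
- bot.trace(picture, query): "pixels" (420x560 bool, what is visible of it) and "centre" ([row, column] in pixels, amid what is visible of it).
- bot.place_of(picture, query): "centre" ([row, column] in pixels: a listed point, or the origin of a listed thing).
The state is a dict: "clock": time; "q": joint angles; "joint_vel": joint speeds; "tau": joint torques, N m; "eef_pos": TCP position; "ee_rot": TCP orientation; "contact_force": force on the tool from outside, world axes, zero at the start; "ft_torque": the same for the moment, N m; "opening": finger opening in mm.
Only numpy, scipy, OpenCV 4.12 (cv2) and the standard library are available. Lean on these libraries where they do the work, as an engineer would, in place of code of your own. Each camera call takes 0.05 s, during which the arm holds its last target.

### The job

Take a reading on the bench photometer, using fingertips only. Push the black cover fully shut over the sample cell and push the filter slide from its free left end to the right, counting the clicks by feel, so that it rests in the third click; do not run it past the third, because the next place is an open window that floods the detector. Only when both are set, press the round read key fully down and hold it about one second, then let go; lift nothing, and leave the sample cell and the vials and dish in front of the instrument standing where they are.

Things in the scene. Friction and masses are not known exactly. Their poses are not given: they have to be found in the camera images.
- photometer: White bench photometer, fixed to the worktop, 150 mm deep (its x), 190 mm wide (its y), left of the black autosampler drum (its post 0.5 m high). Origin: centre of its underside; +x to its back, +y to its left seen from the robot, +z up. Its front deck (x -75 to +12 mm) is 50 mm high, rear block (x +12 to +75) 90 mm. The slide's slot runs along y at x -22 mm, in a flat metal bezel 3 mm high.
- cover (a joint): Opening angle of the black light cover on the rear block, rad: 0 = fully shut, grows as its front edge lifts, range 0 to 1.2; starts part open, 0.3 to 0.6. Stiff hinge (0.03 N m): it stays where it is left, with no spring or catch.
- cover_hinge (a point): Middle of the cover's hinge axis (along the photometer's y), at (71, 42, 104) mm in the photometer's frame. The cover is a hollow cap 58 x 58 mm, 28 mm high, hinged along its rear edge 14 mm below its flat top; shut, its top is 118 mm above the worktop. Pressing straight down on the top 15 to 20 mm in front of this axis closes it.
- cover_front (a point): Middle of the front edge of the cover's top face (moves with the cover), 55 mm in front of the hinge axis and 14 mm above it when shut.
- filter_slide (a joint): Travel of the filter slide, m: 0 = left stop, grows as the tab moves to the photometer's right (its -y), right stop 0.086. Starts in the free zone (0 to 0.010), where it only drags with 0.7 N. A spring ball drops into five notches 14 mm apart, the clicks: 0.027, 0.041, 0.055 (third), 0.069, 0.083. It stays in a notch by itself.
- slide_tab (a point): Centre of the top of the slide's black upright tab: 12 mm long along the slot, 24 mm across it, top 82 mm above the worktop, 32 mm above the deck. Push on its left face. Leaving the free zone or a notch takes about 6 N; the push falls to nothing midway to the next notch, where the tab snaps ahead up to 7 mm and settles. Below 20 mm/s it takes one click at a time.
- read_key (a joint): Travel of the read key, m: 0 = up, 0.004 = fully down. Springs back by itself; about 1.2 N starts it, 4 N holds it fully down.
- key_top (a point): Centre of the read key's round top, 22 mm wide, in a round black bezel (33 mm wide, 4 mm high) on the right of the front deck, at (-30, -66) mm in the photometer's frame; top 61 mm above the worktop when up.
- sample_cell: Loose capped round clear-glass sample cell, 25 mm wide, 60 mm high, standing in a 28 mm wide, 40 mm deep well under the cover, at (39, 42) mm in the photometer's frame; its top 20 mm show above the rear block. Origin: centre of its underside. Not to be lifted.
- vial_a: Bystander: loose amber vial with pale screw cap, 27 mm wide, 61 mm high, on the worktop in front of the photometer. Origin: centre of its underside.
- vial_b: Bystander: another such vial beside it. Origin: centre of its underside.
- dish: Bystander: loose clear plastic dish with lid, 58 mm wide, 14 mm high, on the worktop in front of the photometer. Origin: centre of its underside.

How it is judged (in metres and radians):
On the way, in this order (a step that is already met when the one before it is completed fails the run):
1. the cover is shut and the slide rests in its third click (value of joint cover below 0.06 rad and value of joint filter_slide between 0.0525 and 0.0575 m), for 0.2 s.
2. the read key is held fully down while cover and slide stay set (all of step 1 and value of joint read_key above 0.003 m), for 0.5 s.
At the end, for the whole second after the job is handed in: The cover is shut (within 0.06 rad), the slide rests in its third notch (0.055 m, within 2.5 mm), the read key was held down at least half a second with both so set and has come up again; the sample cell stands in its well, and both vials and the dish stand within 30 mm of where they were (all of step 1 and value of joint read_key below 0.001 m and z of sample_cell in the frame of photometer below 0.055 m and angle between sample_cell's own z axis and vertical below 0.15 rad and distance of each of vial_a, vial_b, dish from where it was at the start of the episode below 0.03 m and angle between each of vial_a, vial_b's own z axis and vertical below 0.3 rad); the robot touches nothing.
It fails at once if the slide is run past the third click (value of joint filter_slide above 0.063 m).
It fails at once if the read key is pressed down before the cover is shut and the slide is in its third click (value of joint read_key above 0.003 m and (value of joint cover above 0.06 rad or value of joint filter_slide below 0.0525 m)).
It fails at once if the sample cell is lifted out of its seat (z of sample_cell in the frame of photometer above 0.06 m).
It fails at once if a vial or the dish is lifted, knocked over or pushed away (distance of any of vial_a, vial_b, dish from where it was at the start of the episode above 0.03 m or angle between any of vial_a, vial_b's own z axis and vertical above 0.5 rad or height (world z) of any of vial_a, vial_b, dish above 0.015 m).
It also fails if it takes over 72 s, if anything falls off the work surface, if the arm or the gripper's body presses on something with over 40 N, if the wrist force passes 120 N, or if a joint passes its speed limit or range.

## Working session

There is one attempt and no reset: what is moved stays moved. The work goes in short steps, each a Python script; the robot and the scene stay as the last script left them, time stands still between calls to the robot, and variables do not carry over. Pictures are saved under pics/ and viewed, and the job is handed in when it is done.

```bash
mkdir -p pics
cat > h.py <<'E'
import numpy as np, cv2
from station import bot
def world(p,r,c,z=None,zw=None):
    K=p['camera_matrix'];E=p['extrinsics']
    ray=np.linalg.inv(K)@np.array([c,r,1.]);R=E[:3,:3];t=E[:3,3]
    if zw is not None:
        o=-R.T@t;d=R.T@ray;return o+d*(zw-o[2])/d[2]
    if z is None: z=p['z_map'][int(round(r)),int(round(c))]
    return R.T@(ray*z-t)
def save(p,n,f=1): cv2.imwrite('pics/'+n,cv2.resize(p['color'][:,:,::-1],None,fx=f,fy=f))
E
python3 - <<'E'
from h import *
for n in ['scene','top']:
    p=bot.capture(n);save(p,n+'0.png',1.42)
    for q in ['cover_hinge','cover_front','slide_tab','key_top','photometer','vial_a','dish','sample_cell']:
        for d in bot.place_of(p,q)[:2]:
            r,c=d['centre'];print(n,q,round(d['conf'],2),np.round(d['centre'],1),np.round(world(p,r,c),1))
o=bot.observe();print(o['clock'],o['eef_pos'],o['ee_rot'])
E
```

```text
scene cover_hinge 0.85 [188.9 258.8] [513.4 215.8 129.4]
scene cover_hinge 0.29 [290.  292.6] [330.  202.5  19.4]
scene cover_front 0.92 [192.9 265.2] [487.2 209.4 139.6]
scene slide_tab 0.67 [232.5 258.5] [440.5 238.4  81. ]
scene slide_tab 0.33 [244.4 286.5] [421.5 185.4  47.1]
scene key_top 0.43 [225.8 322.1] [446.3  97.8  49.1]
scene photometer 0.57 [243.2 286.4] [423.6 185.   48.3]
scene vial_a 0.84 [292.  295.2] [327.7 197.8  13.8]
scene vial_a 0.79 [292.9 269.8] [338.2 246.3  17.2]
scene dish 0.58 [285.5 330.7] [321.7 125.8  13. ]
scene sample_cell 0.5 [220.1 260.6] [478.6 223.7  74.2]
top cover_hinge 0.9 [181.6 275.9] [534.2 213.4 121.5]
top cover_hinge 0.58 [294.2 285. ] [337.  199.1  59.7]
top cover_front 0.84 [204.1 273.3] [493.  217.9 141. ]
top slide_tab 0.54 [236.5 263.1] [441.3 237.6  80.3]
top key_top 0.52 [242.8 337.4] [429.4 102.1  59.4]
top photometer 0.65 [229.1 296.9] [455.8 175.6  48.1]
top vial_a 0.66 [287.1 256.3] [350.2 251.2  60. ]
top vial_a 0.5 [290.9 286.9] [343.  195.6  61.1]
top dish 0.87 [294.8 325. ] [331.6 122.2  12.5]
top sample_cell 0.32 [225.7 298.1] [462.1 173.3  48.7]
0.9 [ 110.972263   -487.53848321  202.4307613 ] [[ 2.19163092e-05  9.75067327e-01  2.21909230e-01]
 [-6.62863506e-05  2.21909231e-01 -9.75067325e-01]
 [-9.99999998e-01  6.66032394e-06  6.94970860e-05]]
```

View pics/scene0.png

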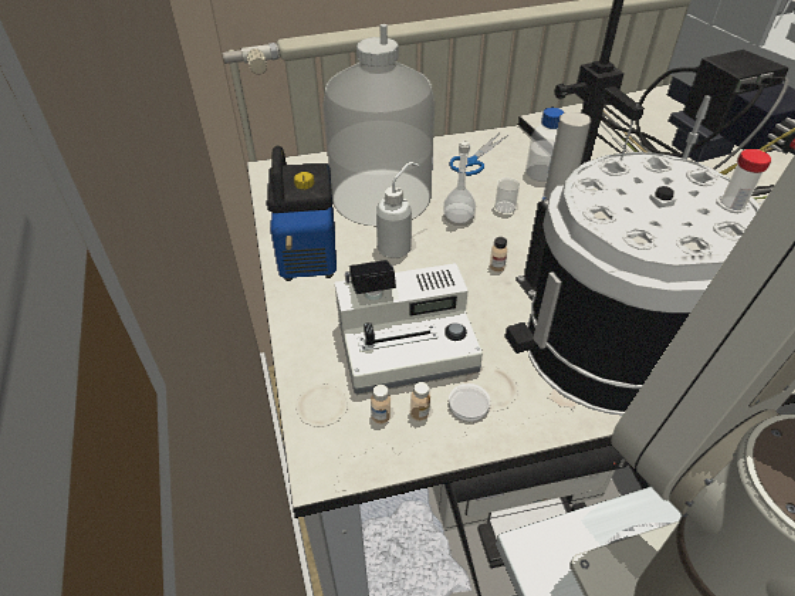

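View pics/top0.png

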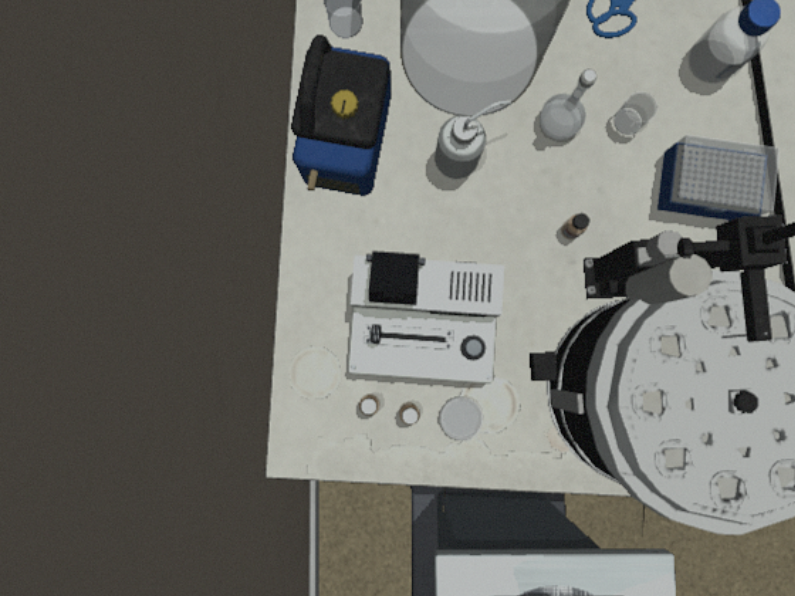

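Run:
```python
from h import *
p=bot.capture('top')
K=p['camera_matrix'];E=p['extrinsics'];Z=p['z_map'];col=p['color'].astype(int)
rr,cc=np.mgrid[:420,:560]
ray=np.linalg.inv(K)@np.stack([cc.ravel(),rr.ravel(),np.ones(rr.size)])
W=(E[:3,:3].T@(ray*Z.ravel()-E[:3,3:4])).T.reshape(420,560,3)
np.save('W.npy',W)
ok=Z>0
# table height
m=ok&(W[...,0]>250)&(W[...,0]<300)&(W[...,1]>100)&(W[...,1]<250);print('table z',np.median(W[m][:,2]))
reg=ok&(W[...,0]>370)&(W[...,0]<580)&(W[...,1]>50)&(W[...,1]<310)
def rect(m):
    pts=W[m][:,:2].astype(np.float32);r=cv2.minAreaRect(pts);return r
d=reg&(abs(W[...,2]-50)<5); b=reg&(abs(W[...,2]-90)<5)
for n,m in (('deck',d),('block',b),('all',d|b)):
    mm=cv2.morphologyEx(m.astype(np.uint8),cv2.MORPH_OPEN,np.ones((3,3)))>0
    print(n,m.sum(),rect(mm),np.median(W[mm][:,2]))
t=reg&(W[...,2]>72)&(W[...,2]<87)&(W[...,0]<470)
print('tab',t.sum(),np.round(np.c_[W[t].min(0),W[t].max(0),W[t].mean(0)],1))
k=reg&(W[...,2]>56)&(W[...,2]<66)&(W[...,1]<140)&(W[...,0]<460)
print('key',k.sum(),np.round(np.c_[W[k].min(0),W[k].max(0),W[k].mean(0)],1))
c=reg&(W[...,2]>100)
print('cover',c.sum(),np.round(np.c_[W[c].min(0),W[c].max(0),W[c].mean(0)],1), rect(c))
# obstacles height map
print('heightmap rows x 650->50 step50, cols y 350->-500 step 50')
for x in range(750,0,-50):
    s=[]
    for y in range(350,-500,-50):
        m=ok&(abs(W[...,0]-x)<25)&(abs(W[...,1]-y)<25)
        s.append('%4d'%W[m][:,2].max() if m.any() else '   .')
    print(x,' '.join(s))
p=bot.capture('scene');Z=p['z_map'];K=p['camera_matrix'];E=p['extrinsics']
ray=np.linalg.inv(K)@np.stack([cc.ravel(),rr.ravel(),np.ones(rr.size)])
W=(E[:3,:3].T@(ray*Z.ravel()-E[:3,3:4])).T.reshape(420,560,3);ok=Z>0
print('scene')
for x in range(750,0,-50):
    s=[]
    for y in range(350,-500,-50):
        m=ok&(abs(W[...,0]-x)<25)&(abs(W[...,1]-y)<25)
        s.append('%4d'%W[m][:,2].max() if m.any() else '   .')
    print(x,' '.join(s))
```

```text
table z 1.523818750248557
deck 4424 ((431.25982666015625, 175.208984375), (189.59986877441406, 87.32716369628906), 85.41858673095703) 50.19905122343265
block 2624 ((505.8319091796875, 169.24819946289062), (190.38539123535156, 63.53205490112305), 85.39275360107422) 90.00826541740886
all 7048 ((465.2940979003906, 172.50149536132812), (190.39466857910156, 155.61077880859375), 85.41858673095703) 51.833381733873054
tab 147 [[433.3 470.  454.6]
 [ 82.  241.4 185.6]
 [ 72.3  86.9  81.3]]
key 120 [[412.7 447.8 427.2]
 [ 95.2 139.2 109.8]
 [ 56.3  65.6  60.4]]
cover 1259 [[478.  545.3 510.6]
 [172.9 245.  211. ]
 [101.2 144.  128.7]] ((511.4791564941406, 211.03358459472656), (72.56183624267578, 63.23200225830078), 85.20299530029297)
heightmap rows x 650->50 step50, cols y 350->-500 step 50
750  152  203  173  159  239  244  240  164  163   58   60    5    6   30   29    .    .
700  158  202  176  154  126  166  157   51   47   25   77   79   79   78   27    .    .
650  129  154  158    6   99  100    5    5    6    5   78   79   79   79   29    .    .
600    6  114    6    6    5    5    6   
[... 1665 characters left out ...]
  4   52   52   52   62   48  277  277  372  277  277  274 -423 -552    .    .
350    4    4   62   62   17   17    4  278  277  291  291  342  274 -427 -520    .    .
300    4    4    4   44   17   17    4  276  277  276  277  341  272 -425    .    .    .
250    3    4    4    5    4    4    5  225  277  277  277    .    .    .    .    .    .
200    .    .    .    .    . -435    .    .    .    .    .    .    .    0    3    .    .
150    .    .    .    .    3    3  503  504    2    .    .    .    .    .    .    .    .
100    .    .    .    .    3  310  496  488  324    .    .    .    .    .    .    .    .
50    .    .    .    .    2  271  430  398  283    .    .    .    .    .    .    .    .
```

```bash
cat >> h.py <<'E'
yaw=np.deg2rad(-4.58);EX=np.array([np.cos(yaw),np.sin(yaw)]);EY=np.array([-np.sin(yaw),np.cos(yaw)]);O=np.array([462.6,172.7])
def L2W(x,y,z): 
    a=O+x*EX+y*EY;return np.array([a[0],a[1],z])
def W2L(p): 
    r=np.asarray(p)[...,:2]-O;return np.stack([r@EX,r@EY,np.asarray(p)[...,2]],-1)
# tool x down; RX: jaws along photometer x ; RY: jaws along photometer y
def rot(zdir):
    x=np.array([0,0,-1.]);z=np.array([*zdir,0.]);return np.stack([x,np.cross(z,x),z],1)
E
python3 - <<'E'
from h import *
W=np.load('W.npy');L=W2L(W)
t=(abs(L[...,0]+22)<16)&(abs(L[...,1])<80)&(L[...,2]>70)&(L[...,2]<90)&(L[...,1]>20)
print('tab',t.sum(),np.round(np.percentile(L[t],[0,5,50,95,100],axis=0),1))
k=(abs(L[...,0]+30)<14)&(abs(L[...,1]+66)<14)&(L[...,2]>57)
print('key',k.sum(),L[k].mean(0),np.ptp(L[k],0))
c=(L[...,0]>5)&(L[...,0]<80)&(L[...,1]>0)&(L[...,1]<85)&(L[...,2]>108)
P=L[c];A=np.c_[P[:,0],P[:,1],np.ones(len(P))]
for _ in range(5):
    s=np.linalg.lstsq(A,P[:,2],rcond=None)[0];g=abs(A@s-P[:,2])<2.5;A=A[g];P=P[g]
print('cover plane',s,len(P),'angle',np.arctan(-s[0]),P.min(0),P.max(0))
d=(abs(W[...,2]-278)<12)&(W[...,0]<470);Q=W[d][:,:2]
print('drum',Q.min(0),Q.max(0),[ (x,round(Q[abs(Q[:,0]-x)<8][:,1].max())) for x in range(240,470,20) if (abs(Q[:,0]-x)<8).any()])
b=(W[...,1]<65)&(W[...,1]>10)&(W[...,2]>20)&(W[...,0]<500);print('right obj',[(x,round(W[b&(abs(W[...,0]-x)<10)][:,1].max()),round(W[b&(abs(W[...,0]-x)<10)][:,2].max())) for x in range(300,500,20) if (b&(abs(W[...,0]-x)<10)).any()])
p=L2W(-30,-66,100)
for f in (EX,-EX,EY,-EY):
    for q in (L2W(-30,-66,100),L2W(-22,95,100),L2W(53,42,160)):
        j=bot.ik(q,rot(f));print(None if j is None else np.round(j,2))
print('via',[ (z,r,(lambda j: None if j is None else np.round(j,2))(bot.ik([r*np.cos(-1.347),r*np.sin(-1.347),z],bot.observe()['ee_rot']))) for z in (400,440,480) for r in (300,350,400)])
E
```

```text
tab 88 [[-34.1  54.8  71.7]
 [-32.6  55.5  77.4]
 [-22.   60.6  81.4]
 [-11.2  66.   84.2]
 [-10.8  66.8  86.1]]
key 109 [-30.74343608 -65.98214487  60.75203017] [22.26244988 24.25821973  8.43304308]
cover plane [-3.52469903e-01 -3.17713754e-03  1.46111153e+02] 415 angle 0.3388734819777807 [ 21.62209646  13.17461332 118.26667843] [ 76.94675999  70.95298805 137.04532901]
drum [ 187.07018253 -178.7763245 ] [469.96879942 421.17545618] [(240, 421), (260, 420), (280, 420), (300, 421), (320, 421), (340, 421), (360, 421), (380, 420), (400, 421), (420, 421), (440, 421), (460, 421)]
right obj [(360, 15, 249), (380, 30, 250), (400, 31, 237), (420, 32, 49)]
[ 0.25  0.2  -0.33  1.04  0.    1.9 ]
[ 0.54  0.35 -0.12  1.1   0.    2.19]
[0.39 0.38 0.09 1.28 0.   2.04]
[ 0.25  0.2  -0.33  1.04  0.   -1.24]
[ 0.54  0.35 -0.12  1.1   0.   -0.95]
[ 0.39  0.38  0.09  1.28  0.   -1.11]
[ 0.25  0.2  -0.33  1.04  0.    0.33]
[ 0.54  0.35 -0.12  1.1   0.    0.62]
[0.39 0.38 0.09 1.28 0.   0.47]
[ 0.25  0.2  -0.33  1.04  0.   -2.81]
[ 0.54  0.35 -0.12  1.1   0.   -2.52]
[ 0.39  0.38  0.09  1.28  0.   -2.68]
via [(400, 300, array([-1.35, -0.16,  0.1 ,  1.82,  0.  ,  1.57])), (400, 350, array([-1.35, -0.06,  0.18,  1.81,  0.  ,  1.57])), (400, 400, array([-1.35,  0.04,  0.28,  1.81,  0.  ,  1.57])), (440, 300, array([-1.35, -0.13,  0.23,  1.93,  0.  ,  1.57])), (440, 350, array([-1.35, -0.03,  0.31,  1.92,  0.  ,  1.57])), (440, 400, array([-1.35,  0.07,  0.42,  1.92,  0.  ,  1.57])), (480, 300, array([-1.35, -0.09,  0.37,  2.03,  0.  ,  1.57])), (480, 350, array([-1.35,  0.  ,  0.46,  2.03,  0.  ,  1.57])), (480, 400, array([-1.35,  0.11,  0.57,  2.04,  0.  ,  1.57]))]
```

Run:
```python
from h import *
bot.command_gripper(0,20)
a=-1.347;R=bot.observe()['ee_rot']
j=bot.ik([320*np.cos(a),320*np.sin(a),460],R);bot.movej(j)
j=np.array(j);j[0]=0.40;j[5]=0.47;bot.movej(j)
o=bot.observe();print(o['clock'],o['eef_pos'],o['contact_force'],o['opening'])
bot.reach(L2W(53,42,180),rot(EY))
o=bot.observe();print(o['clock'],o['eef_pos'],o['contact_force'])
p=bot.capture('scene');save(p,'s1.png',1.42)
```

```text
4.75 [295.03746919 124.20004914 459.76840748] [-0.08789412  0.56905183 -0.02183508] 0.25186148736298747
6.125 [519.34106464 210.32422121 181.46895926] [-0.01195202 -0.48253542  0.86320307]
```

View pics/s1.png

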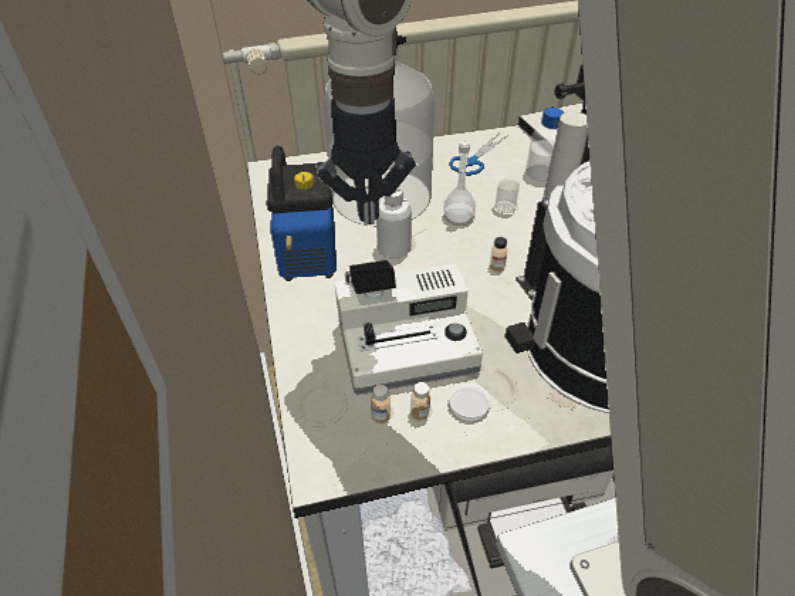

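Run:
```python
from h import *
bot.move_linear(L2W(53,42,132),max_speed=80)
bot.hold(0.1);f0=bot.observe()['contact_force'];print(f0)
z=132
while z>112:
    z-=1;bot.move_linear(L2W(53,42,z),max_speed=20)
    o=bot.observe();f=o['contact_force']-f0;print(z,round(o['eef_pos'][2],1),np.round(f,1),round(o['clock'],2))
    if f[2]>9: break
bot.move_linear(L2W(53,42,150),max_speed=120)
bot.reach(L2W(-22,100,130),rot(EY))
p=bot.capture('top');save(p,'t2.png',1.42)
K=p['camera_matrix'];E=p['extrinsics'];Z=p['z_map']
rr,cc=np.mgrid[:420,:560];ray=np.linalg.inv(K)@np.stack([cc.ravel(),rr.ravel(),np.ones(rr.size)])
W=(E[:3,:3].T@(ray*Z.ravel()-E[:3,3:4])).T.reshape(420,560,3);L=W2L(W)
c=(L[...,0]>20)&(L[...,0]<70)&(L[...,1]>16)&(L[...,1]<68)&(L[...,2]>105)&(L[...,2]<135)
P=L[c];s=np.linalg.lstsq(np.c_[P[:,:2],np.ones(len(P))],P[:,2],rcond=None)[0];print('plane',s,len(P),P[:,2].mean(),bot.observe()['clock'])
```

```text
[-0.68588353 -0.56234445 -0.20260474]
131 131.2 [0.6 1.3 0.6] 7.28
130 129.9 [-0.3  0.8  0.1] 7.53
129 128.9 [-0.   0.8  0.4] 7.78
128 127.9 [ 0.4  0.8 -0.1] 8.03
127 126.9 [ 0.8  1.3 -0.1] 8.28
126 125.9 [ 1.2 -0.2  1.1] 8.53
125 124.9 [ 0.3  0.3 -0.1] 8.78
124 123.9 [1.3 0.5 0.3] 9.03
123 122.9 [1.1 0.9 0.8] 9.28
122 121.9 [0.2 0.5 0.1] 9.53
121 120.9 [0.4 0.2 0.3] 9.78
120 119.9 [ 0.   1.  -0.5] 10.03
119 118.9 [ 1.3  1.  -0. ] 10.28
118 117.9 [-0.5  0.6  1.2] 10.53
117 116.9 [0.9 1.  1. ] 10.78
116 115.9 [1.  0.1 0.6] 11.03
115 114.9 [ 1.2 -0.2  0.1] 11.28
114 113.9 [-0.2  0.6  0.3] 11.53
113 112.9 [0.1 0.6 0.4] 11.78
112 111.9 [ 0.6 -0.6  0.4] 12.03
plane [-3.58639012e-01  4.07062429e-03  1.46447675e+02] 532 127.62581016590023 13.0167
```

View pics/t2.png

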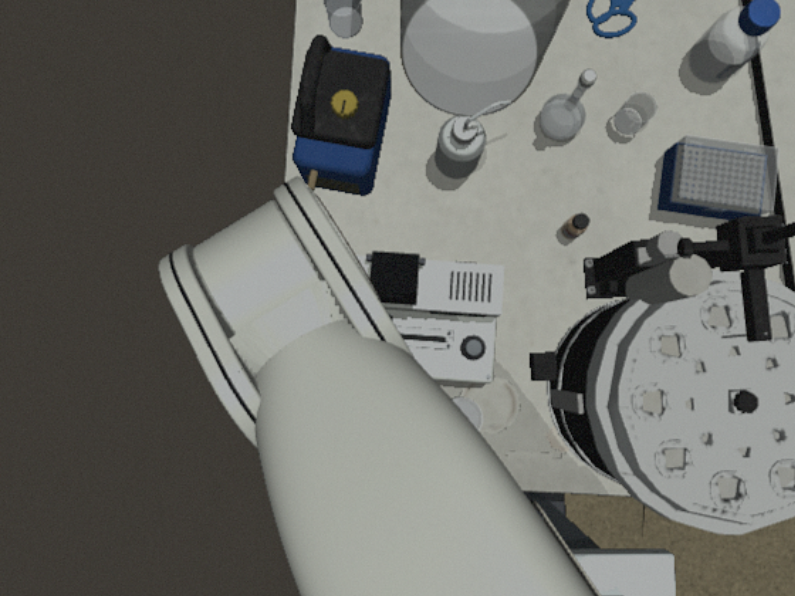

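Run:
```python
from h import *
p=bot.capture('scene');o=bot.observe()
P=o['eef_pos'];print(P)
def proj(p,X):
    c=p['extrinsics'][:3,:3]@X+p['extrinsics'][:3,3];u=p['camera_matrix']@(c/c[2]);return u[:2]
im=p['color'][:,:,::-1].copy()
im=cv2.resize(im[140:300,200:360],None,fx=4.5,fy=4.5,interpolation=cv2.INTER_NEAREST)
def mk(X,col):
    u=proj(p,np.array(X));cv2.circle(im,(int((u[0]-200)*4.5),int((u[1]-140)*4.5)),4,col,-1)
mk(P,(0,0,255))
for x in (-75,12):
    for y in (95,-95): mk(L2W(x,y,50),(0,255,0))
mk(L2W(12,95,90),(255,0,0));mk(L2W(75,95,90),(255,0,0));mk(L2W(-30,-66,61),(0,255,255))
mk(L2W(53,42,127),(255,0,255))
cv2.imwrite('pics/s3.png',im)
```

```text
[448.96169471 273.87988334 129.67146249]
```

View pics/s3.png

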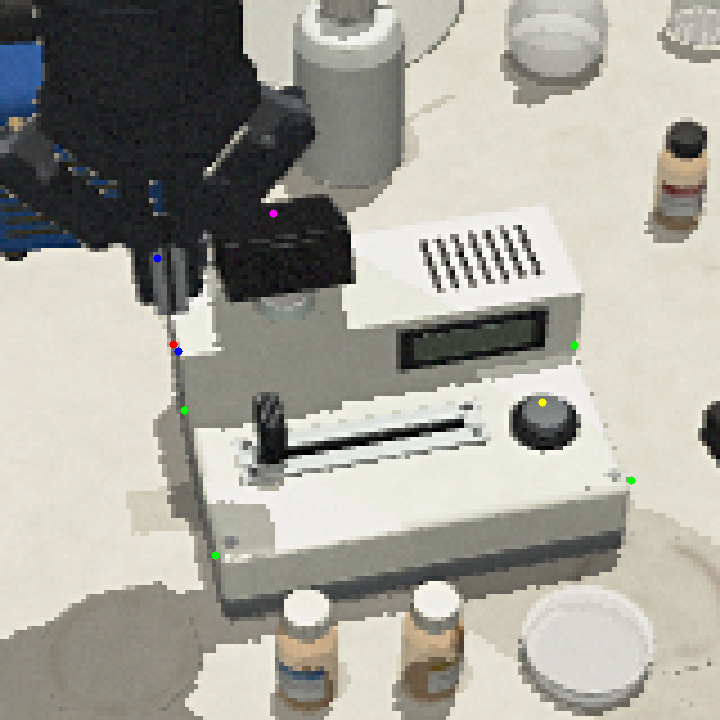

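Run:
```python
from h import *
p=bot.capture('scene');o=bot.observe();print(o['opening'],o['eef_pos'],o['clock'])
K=p['camera_matrix'];E=p['extrinsics'];Z=p['z_map']
rr,cc=np.mgrid[:420,:560];ray=np.linalg.inv(K)@np.stack([cc.ravel(),rr.ravel(),np.ones(rr.size)])
W=(E[:3,:3].T@(ray*Z.ravel()-E[:3,3:4])).T.reshape(420,560,3)
L=W2L(W)
m=(abs(W[...,0]-449)<40)&(abs(W[...,1]-274)<60)&(W[...,2]>100)&(W[...,2]<230)
Q=W[m]-o['eef_pos']
for z in range(0,70,4):
    q=Q[(Q[:,2]>=z-2)&(Q[:,2]<z+2)]
    if len(q): print(z,len(q),np.round([q[:,0].min(),q[:,0].max(),q[:,1].min(),q[:,1].max()],0))
print(Q[:,2].min())
im=p['color'][:,:,::-1][180:220,215:265];cv2.imwrite('pics/s4.png',cv2.resize(im,None,fx=12,fy=12,interpolation=cv2.INTER_NEAREST))
```

```text
0.23405018384458642 [449.34564352 273.72361531 129.8972957 ] 13.1167
0 32 [ 32.  40. -59. -33.]
4 13 [ 35.  39. -60. -37.]
8 10 [ 34.  39. -59. -42.]
12 8 [ 34.  40. -59. -48.]
28 2 [-9. -4.  5.  7.]
32 9 [-12.  -7.  -5.   8.]
36 19 [-13.  -6. -11.  13.]
40 20 [-12.  -6. -11.  12.]
44 32 [-13.   3. -12.  15.]
48 23 [-13.   2. -12.  14.]
52 23 [-13.  -5. -12.  14.]
56 25 [-13.  -3. -12.  14.]
60 25 [-13.  -4. -11.  15.]
64 22 [-12.   9. -11.  15.]
68 25 [-14.   5. -17.  17.]
-15.006663246454522
```

View pics/s4.png

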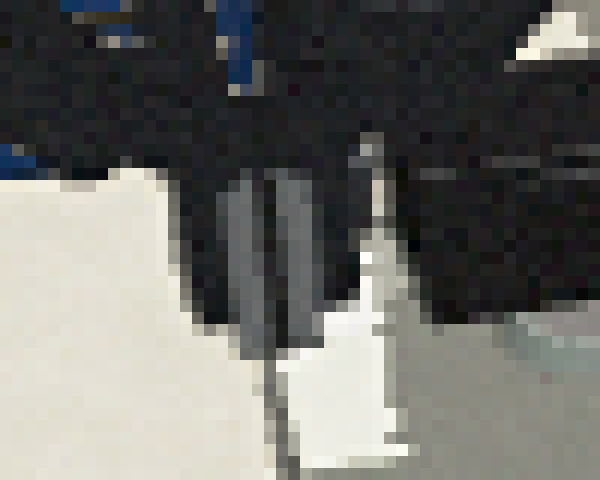

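Run:
```python
from h import *
bot.move_linear(L2W(53,42,125),max_speed=120)
bot.move_linear(L2W(53,42,108),max_speed=60)
bot.hold(0.1);f0=np.mean([bot.observe()['contact_force'] for _ in range(3)],0);print(f0)
z=108
while z>78:
    z-=1;bot.move_linear(L2W(53,42,z),max_speed=20)
    o=bot.observe();f=o['contact_force']-f0;print(z,round(o['eef_pos'][2],1),np.round(f,1),round(o['clock'],2))
    if f[2]>7: break
bot.hold(0.15);o=bot.observe();print(o['eef_pos'],o['contact_force']-f0)
p=bot.capture('scene');save(p,'s5.png',1.42)
```

```text
[ 0.54056838 -1.63087334  0.10856499]
107 107.2 [-0.9  1.5  0.4] 14.84
106 106.0 [-0.4  1.6  0.7] 15.09
105 104.9 [0.6 2.  1.2] 15.34
104 103.9 [-0.4  1.9 -0.2] 15.59
103 102.9 [-1.2  1.6  0.4] 15.84
102 102.0 [-0.1  1.7  0. ] 16.09
101 101.0 [0.2 2.3 0.3] 16.34
100 99.9 [-0.4  1.7 -0.1] 16.59
99 98.9 [0.1 1.9 1.1] 16.84
98 97.9 [-1.6  2.3  0.3] 17.09
97 96.9 [-0.7  1.7  0.9] 17.34
96 95.9 [-0.   1.2 -0.1] 17.59
95 94.9 [-0.7  1.5 -0.5] 17.84
94 93.9 [-0.7  1.3  0.2] 18.09
93 92.9 [ 0.3  1.7 -0. ] 18.34
92 91.9 [-1.6  1.7 -0.1] 18.59
91 90.9 [-1.1  1.5 -0.4] 18.84
90 89.9 [0.1 1.9 1. ] 19.09
89 89.2 [-2.1  1.6  1.8] 19.34
88 89.1 [-2.8 -0.   7.4] 19.59
[518.85905165 210.38517827  89.12239868] [-3.67914278  0.74791199  7.51726192]
```

View pics/s5.png

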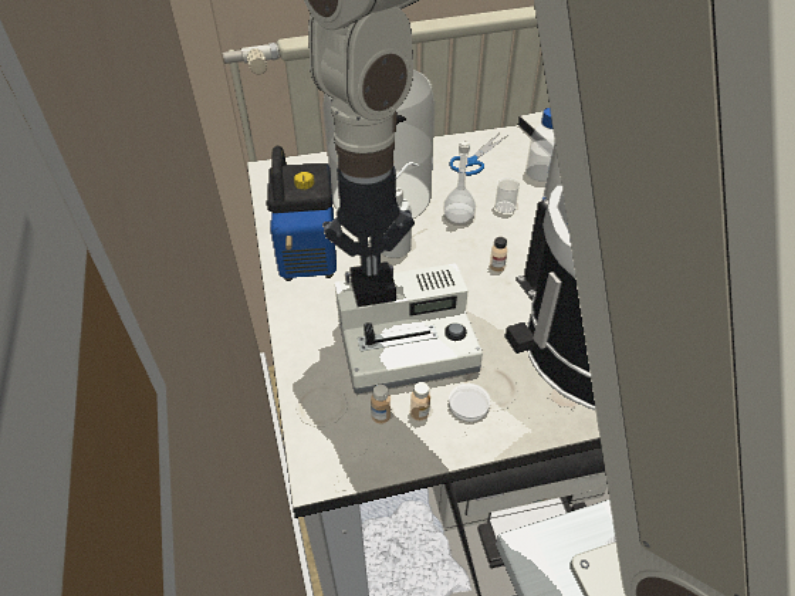

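```bash
cat >> h.py <<'E'
def force(n=4):
    f=np.mean([bot.observe()['contact_force'] for _ in range(n)],0);return np.array([f[:2]@EX,f[:2]@EY,f[2]])
E
python3 - <<'E'
from h import *
bot.move_linear(L2W(53,42,106),max_speed=120)
bot.move_linear(L2W(-22,91,106),max_speed=150)
bot.move_linear(L2W(-22,91,33),max_speed=100)
p=bot.capture('scene');im=p['color'][:,:,::-1][140:300,200:360];cv2.imwrite('pics/s6.png',cv2.resize(im,None,fx=4.5,fy=4.5,interpolation=cv2.INTER_NEAREST))
f0=force(8);print(f0,bot.observe()['clock'])
y=91;peak=False;n=0
while y>50:
    y-=1;bot.move_linear(L2W(-22,y,33),max_speed=10)
    f=force()-f0;o=bot.observe();print(y,W2L(o['eef_pos']).round(1)[1],f.round(1),round(o['clock'],2))
    if abs(f).max()>15: print('HIGH');break
    if f[1]>3.5: peak=True
    if peak and f[1]<1.5: n+=1;peak=False;print('click',n);break
E
```

```text
[ 0.60720888  0.26123094 -0.07835914] 21.775
90 90.2 [-0.4  0.5 -0.4] 22.02
89 89.0 [-1.1 -0.3  0.3] 22.27
88 87.9 [-1.1  0.1 -0.5] 22.52
87 86.9 [-0.5 -0.8  0.6] 22.77
86 85.9 [-0.7 -0.6  0.6] 23.02
85 84.9 [-0.   0.  -0.1] 23.27
84 83.9 [-0.3 -0.4  0. ] 23.52
83 82.9 [-0.7 -0.5 -0.4] 23.77
82 81.9 [-1.1 -1.   0. ] 24.02
81 80.9 [-1.2 -0.9  0.7] 24.27
80 80.1 [-1.1  0.7 -0.2] 24.52
79 78.9 [-0.  0.  0.] 24.77
78 77.9 [-1.   0.5  0.2] 25.02
77 76.8 [-0.4  1.  -0.3] 25.27
76 75.8 [-0.8 -0.8  0.8] 25.52
75 74.8 [-0.7  1.1  0.6] 25.77
74 73.8 [ 0.1 -0.3  0.6] 26.02
73 72.8 [-0.9  0.2  0.6] 26.27
72 71.9 [-0.4  0.2 -0.1] 26.52
71 70.8 [-1.   0.4 -0.7] 26.77
70 69.8 [-1.3 -0.7  0.2] 27.02
69 68.9 [-1.5  0.4  0.1] 27.27
68 68.4 [-1.3  2.6 -0.1] 27.52
67 67.8 [-0.9  4.4 -1. ] 27.77
66 66.7 [-0.9  4.2 -0.9] 28.02
65 64.8 [-1.1  3.5  1.1] 28.27
64 63.3 [-0.8  0.5  0.2] 28.52
click 1
```

View pics/s6.png

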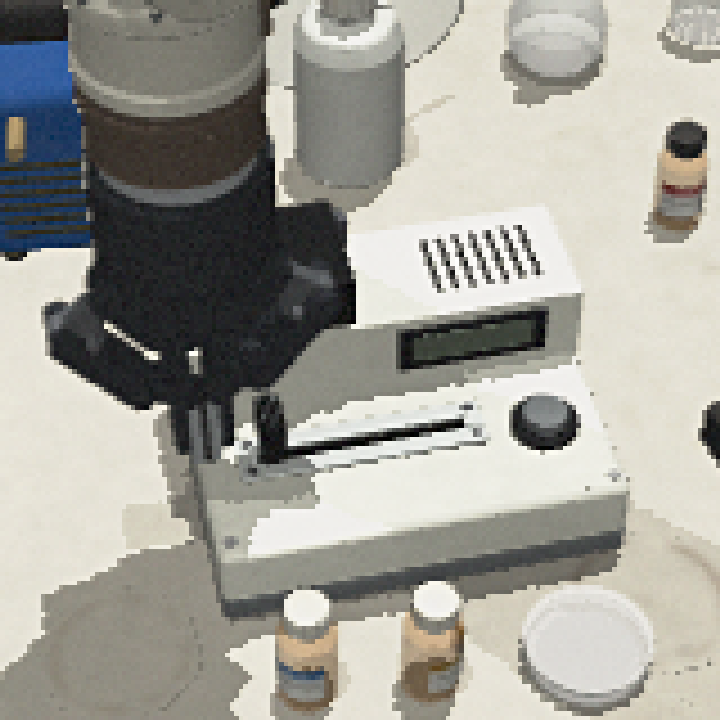

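```bash
cat > push.py <<'E'
from h import *
import sys
y=float(sys.argv[1]);stop=float(sys.argv[2]);f0=np.array([-.3,.2,0])
peak=False
while y>stop:
    y-=1;bot.move_linear(L2W(-22,y,33),max_speed=10)
    f=force()-f0;o=bot.observe();print(y,W2L(o['eef_pos']).round(1)[1],f.round(1),round(o['clock'],2))
    if abs(f).max()>15: print('HIGH');break
    if f[1]>3.2: peak=True
    if peak and f[1]<1.5: print('click');break
p=bot.capture('scene');im=p['color'][:,:,::-1][140:300,200:360];cv2.imwrite('pics/'+sys.argv[3],cv2.resize(im,None,fx=4.5,fy=4.5,interpolation=cv2.INTER_NEAREST))
E
python3 push.py 64 46 s7.png
```

```text
63.0 62.3 [1.2 0.7 0.6] 28.77
62.0 61.4 [ 0.5 -0.5  1. ] 29.02
61.0 60.6 [ 1.3 -0.   0. ] 29.27
60.0 59.8 [0.3 0.5 0.2] 29.52
59.0 58.9 [ 0.5  0.1 -1.1] 29.77
58.0 57.9 [-1.   0.2 -0.5] 30.02
57.0 57.0 [ 0.  -0.5 -0.1] 30.27
56.0 55.9 [ 0.7  0.5 -1.1] 30.52
55.0 55.0 [ 0.4 -1.2 -0.8] 30.77
54.0 54.6 [ 0.6  2.9 -0.3] 31.02
53.0 54.3 [-0.3  5.  -1.1] 31.27
52.0 53.4 [-0.   5.4 -2. ] 31.52
51.0 51.9 [-0.4  5.  -0.8] 31.77
50.0 49.6 [-1.2  2.2  0. ] 32.02
49.0 48.2 [ 1.3 -0.4 -0.2] 32.27
click
```

View pics/s7.png

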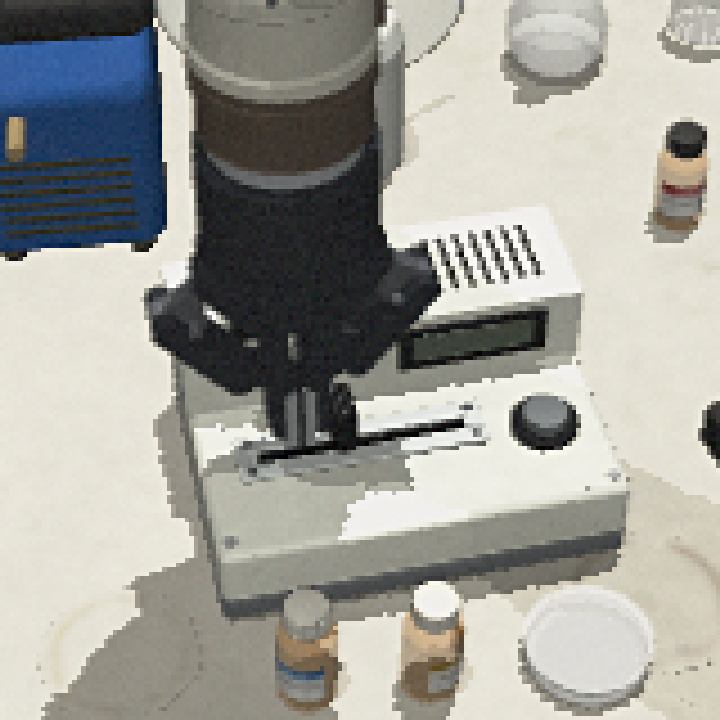

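```bash
python3 push.py 48.5 32 s8.png
python3 - <<'E'
from h import *
o=W2L(bot.observe()['eef_pos'])
bot.move_linear(L2W(-22,o[1]+8,33),max_speed=60)
bot.move_linear(L2W(-22,o[1]+8,106),max_speed=120)
bot.move_linear(L2W(-22,95,106),max_speed=150)
p=bot.capture('scene');im=p['color'][:,:,::-1][140:300,200:360];cv2.imwrite('pics/s9.png',cv2.resize(im,None,fx=4.5,fy=4.5,interpolation=cv2.INTER_NEAREST))
print(bot.observe()['clock'])
p=bot.capture('top');K=p['camera_matrix'];E=p['extrinsics'];Z=p['z_map']
rr,cc=np.mgrid[:420,:560];ray=np.linalg.inv(K)@np.stack([cc.ravel(),rr.ravel(),np.ones(rr.size)])
L=W2L((E[:3,:3].T@(ray*Z.ravel()-E[:3,3:4])).T.reshape(420,560,3))
t=(abs(L[...,0]+22)<16)&(abs(L[...,1])<50)&(L[...,2]>70)&(L[...,2]<90);print('tab',t.sum(),np.percentile(L[t],[5,50,95],axis=0).round(1) if t.any() else '')
c=(L[...,0]>20)&(L[...,0]<70)&(L[...,1]>16)&(L[...,1]<68)&(L[...,2]>105)&(L[...,2]<135)
P=L[c];s=np.linalg.lstsq(np.c_[P[:,:2],np.ones(len(P))],P[:,2],rcond=None)[0];print('plane',s,len(P),P[:,2].mean())
E
```

```text
47.5 47.0 [ 0.7 -0.5 -0.2] 32.62
46.5 46.2 [-0.2 -0.5  0.4] 32.88
45.5 45.4 [0.  0.4 0.3] 33.12
44.5 44.4 [-0.1  0.2  0.1] 33.38
43.5 43.4 [-0.4 -0.3  0.1] 33.62
42.5 42.4 [ 0.9 -0.8  0.2] 33.88
41.5 41.4 [ 0.   0.4 -0.4] 34.12
40.5 40.8 [-0.2  0.5 -0.4] 34.38
39.5 40.4 [-0.1  3.7 -1.2] 34.62
38.5 39.6 [ 0.6  4.9 -1.3] 34.88
37.5 38.1 [ 0.2  3.9 -0.3] 35.12
36.5 36.1 [ 1.1  2.2 -0.4] 35.38
35.5 34.8 [-0.1  0.1 -0.1] 35.62
click
37.2583
tab 48 [[-25.6   9.6  78.8]
 [-17.   13.4  81.4]
 [-11.4  19.1  83.6]]
plane [-3.50879538e-03  9.15354560e-03  1.17877862e+02] 730 118.06531052522342
```

View pics/s9.png

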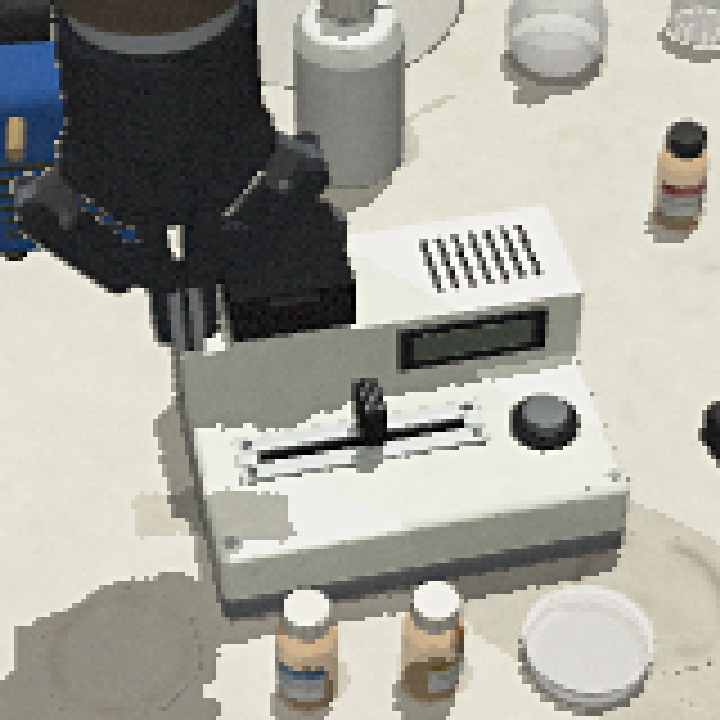

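Run:
```python
from h import *
p=bot.capture('scene')
def loc(u,v,z): return W2L(world(p,140+v/4.5,200+u/4.5,zw=z)).round(1)
for n,u,v,z in [('tabtop now',369,382,82),('tabtop s6',268,397,82),('tabtop s7',343,386,82),('slotL',258,458,53),('slotR',467,425,53),('bezL',243,460,53),('bezR',484,423,53)]: print(n,loc(u,v,z))
print(bot.boxes_of(p,'slide_tab')[:1],bot.place_of(p,'slide_tab')[:1])
d=bot.trace(p,'slide_tab')
if d: 
    m=d[0]['pixels'];r,c=np.nonzero(m);print(r.min(),r.max(),c.min(),c.max(),m.sum())
    top=r<=r.min()+2; print('top mid',W2L(world(p,r.min(),(c[top].min()+c[top].max())/2,zw=82)))
for d in bot.place_of(p,'slide_tab')[:1]: print(W2L(world(p,*d['centre'],zw=82)))
```

```text
tabtop now [-18.4  13.4  82. ]
tabtop s6 [-17.2  59.6  82. ]
tabtop s7 [-18.2  25.4  82. ]
slotL [-26.8  67.1  53. ]
slotR [-28.6 -30.6  53. ]
bezL [-26.5  74.   53. ]
bezR [-29.2 -38.6  53. ]
[] [{'centre': [230.4, 279.7], 'conf': 0.68}]
224 238 278 285 95
top mid [-15.34176253  15.84516802  82.        ]
[-32.10909912  21.30916751  82.        ]
```

Run:
```python
from h import *
print(bot.observe()['clock'])
bot.move_linear(L2W(-22,44,106),max_speed=150)
bot.move_linear(L2W(-22,44,33),max_speed=120)
bot.move_linear(L2W(-22,37,33),max_speed=25)
y=37
while y>30.5:
    y-=1;bot.move_linear(L2W(-22,y,33),max_speed=10)
    f=force();o=bot.observe();print(y,W2L(o['eef_pos']).round(1)[1],f.round(1),round(o['clock'],2))
p=bot.capture('scene')
bot.move_linear(L2W(-22,y+8,33),max_speed=60)
bot.move_linear(L2W(-22,y+8,106),max_speed=120)
bot.move_linear(L2W(-22,95,106),max_speed=150)
p=bot.capture('scene');im=p['color'][:,:,::-1][140:300,200:360];cv2.imwrite('pics/s10.png',cv2.resize(im,None,fx=4.5,fy=4.5,interpolation=cv2.INTER_NEAREST))
p=bot.capture('top');K=p['camera_matrix'];E=p['extrinsics'];Z=p['z_map']
rr,cc=np.mgrid[:420,:560];ray=np.linalg.inv(K)@np.stack([cc.ravel(),rr.ravel(),np.ones(rr.size)])
L=W2L((E[:3,:3].T@(ray*Z.ravel()-E[:3,3:4])).T.reshape(420,560,3))
t=(abs(L[...,0]+22)<16)&(abs(L[...,1])<50)&(L[...,2]>70)&(L[...,2]<90);print('tab',t.sum(),np.percentile(L[t],[5,50,95],axis=0).round(1) if t.any() else '')
print(bot.observe()['clock'])
```

```text
37.5583
36 36.0 [ 0.1 -0.8 -0.2] 39.49
35 35.0 [-0.1  0.1  0.3] 39.74
34 34.1 [-0.9  0.6 -0.3] 39.99
33 32.7 [-0.1 -0.6 -0.7] 40.24
32 31.8 [-0.1 -0.8  0.2] 40.49
31 30.9 [-0.2 -0.1  0.1] 40.74
30 29.9 [-0.  -0.6 -0.3] 40.99
tab 83 [[-32.3   2.1  78. ]
 [-21.8   6.9  81.6]
 [-11.3  12.7  84.2]]
42.7167
```

View pics/s10.png

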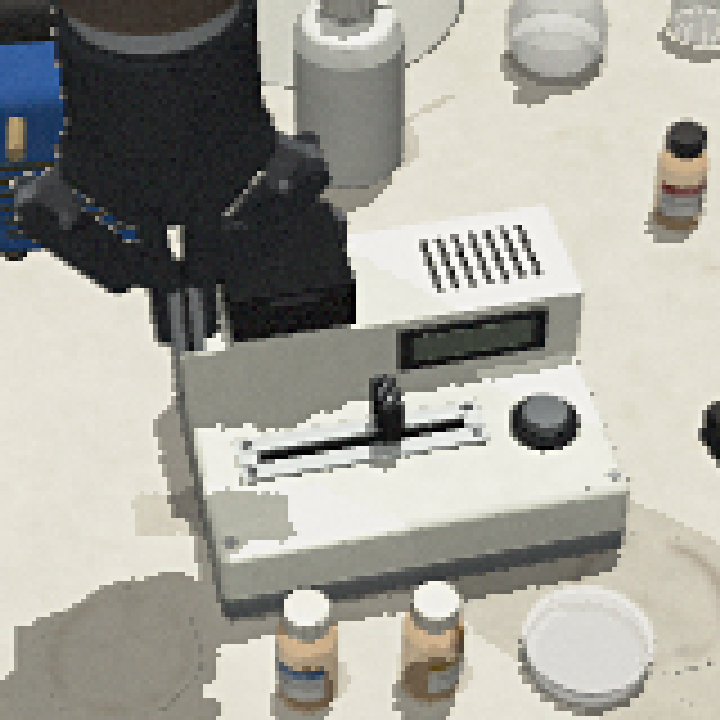

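Run:
```python
from h import *
bot.move_linear(L2W(-30,-66,106),max_speed=150)
bot.move_linear(L2W(-30,-66,36),max_speed=80)
f0=force(8);print(f0,bot.observe()['clock'])
z=36
while z>25.5:
    z-=1;bot.move_linear(L2W(-30,-66,z),max_speed=20)
    f=force()-f0;o=bot.observe();print(z,o['eef_pos'][2].round(1),f.round(1),round(o['clock'],2))
    if f[2]>9: break
print(W2L(o['eef_pos']))
for _ in range(4): bot.hold(0.3);o=bot.observe();print(o['clock'],o['eef_pos'][2],force()-f0)
p=bot.capture('scene');im=p['color'][:,:,::-1][140:300,200:360];cv2.imwrite('pics/s11.png',cv2.resize(im,None,fx=4.5,fy=4.5,interpolation=cv2.INTER_NEAREST))
```

```text
[-0.35672854 -0.25333356  0.13242928] 44.9667
35 35.3 [1.1 0.4 0.3] 45.22
34 34.0 [ 0.7 -0.4 -0.5] 45.47
33 32.9 [ 0.7  1.  -0.5] 45.72
32 32.1 [-0.3  0.6  0.2] 45.97
31 31.1 [0.6 0.9 1.5] 46.22
30 30.1 [1.  0.6 3.2] 46.47
29 29.1 [1.6 0.2 3.2] 46.72
28 28.2 [0.6 0.5 4.1] 46.97
27 28.0 [-1.5 -0.4 11.5] 47.22
[-29.78428054 -65.93567832  27.98469542]
47.5167 28.00693610984304 [-1.55159399 -1.10696097 12.30033919]
47.8167 28.010935332873874 [-2.25793621 -0.33843953 11.01624629]
48.1167 27.991729649616673 [-2.41187574 -0.17856893 11.98400835]
48.4167 28.001581052259937 [-1.85146357 -0.47569391 11.85407401]
```

View pics/s11.png

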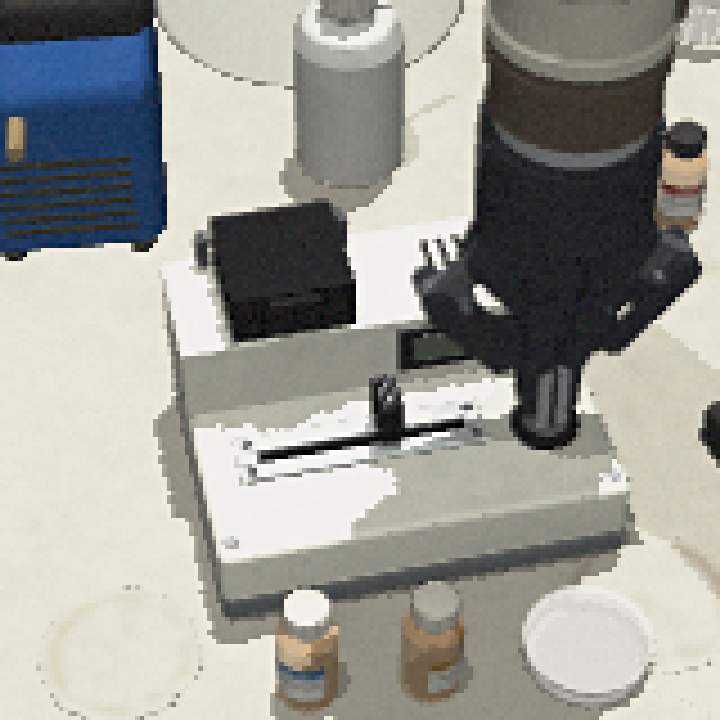

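Run:
```python
from h import *
bot.move_linear(L2W(-30,-66,110),max_speed=80)
bot.move_linear(L2W(-30,100,150),max_speed=150)
p=bot.capture('top');K=p['camera_matrix'];E=p['extrinsics'];Z=p['z_map'];save(p,'t12.png',1.42)
rr,cc=np.mgrid[:420,:560];ray=np.linalg.inv(K)@np.stack([cc.ravel(),rr.ravel(),np.ones(rr.size)])
L=W2L((E[:3,:3].T@(ray*Z.ravel()-E[:3,3:4])).T.reshape(420,560,3))
t=(abs(L[...,0]+22)<16)&(abs(L[...,1])<50)&(L[...,2]>70)&(L[...,2]<90);print('tab',t.sum(),np.percentile(L[t],[5,50,95],axis=0).round(1) if t.any() else '')
k=(abs(L[...,0]+30)<9)&(abs(L[...,1]+66)<9);print('key z',L[k][:,2].mean())
c=(L[...,0]>20)&(L[...,0]<70)&(L[...,1]>16)&(L[...,1]<68)&(L[...,2]>105)&(L[...,2]<135)
P=L[c];s=np.linalg.lstsq(np.c_[P[:,:2],np.ones(len(P))],P[:,2],rcond=None)[0];print('plane',s,len(P),P[:,2].mean())
p=bot.capture('scene')
for q in ('vial_a','dish'):
    for d in bot.place_of(p,q)[:2]: print(q,d['conf'],np.round(d['centre'],1))
o=bot.observe();print(o['clock'],o['contact_force'])
```

```text
tab 90 [[-32.7   2.2  77.8]
 [-23.2   7.5  81.3]
 [-11.7  12.8  83.9]]
key z 60.17668427046959
plane [-4.12891619e-03  1.19622303e-03  1.18160851e+02] 857 118.02526320919753
vial_a 0.67 [290.4 295.9]
vial_a 0.54 [295.  269.9]
dish 0.72 [285.1 330.8]
51.15 [-0.04028383 -1.12019669  0.33046411]
```

View pics/t12.png

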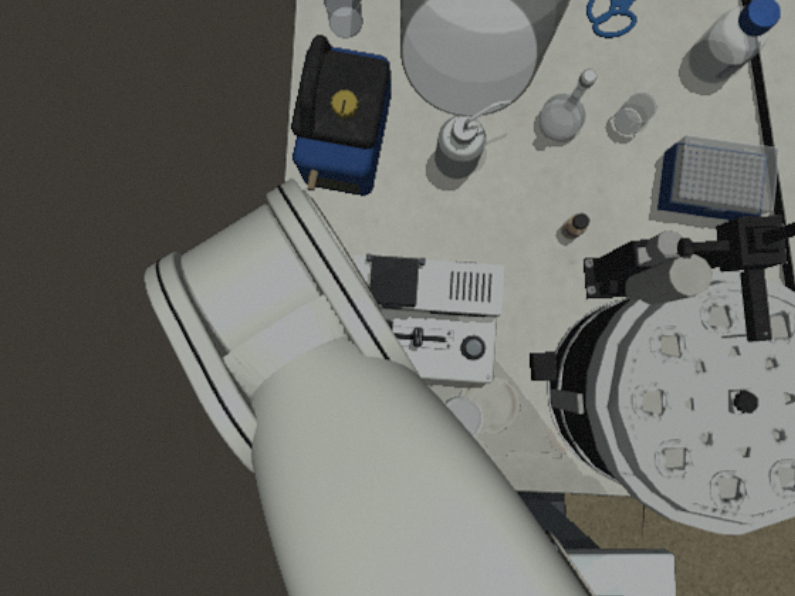

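Run:
```python
from h import *
bot.finish_job();print(bot.observe()['clock'])
```

```text
the job is handed in; nothing more can be done
the job is handed in; nothing more can be done
```

The reading is done and the job is handed in. I shut the cover, pushed the slide to its third click, and held the read key fully down for about 1.4 s before letting go. Nothing was lifted, and the robot's clock stood at 51 s (limit 72 s) at the last check.

**Last checks before handing in:**
- **Cover:** its top measures flat to about 0.004 rad at 118 mm, so it is fully shut.
- **Slide:** the tab has moved 53 mm from where it started and rests about where I estimated the third notch from the slot ends. I counted three rises and falls in the push force, 14 mm apart.
- **Key:** it bottomed out after 4 mm of travel at about 12 N, and its top is back up at about 60 mm.
- **Vials and dish:** they show in the camera picture within 2 to 3 pixels of their starting places.
- **Sample cell:** I never touched it, but I couldn't see it directly under the shut cover.

**What disagreed along the way:**
- **Fingertip position:** the real fingertips sit about 29 mm short of the position the robot reports. My first press on the cover therefore met nothing. The camera showed the offset and the contact heights confirmed it, so I worked by feel with it included.
- **Third click:** the first time the force fell away, pictures showed the tab stopped midway, at about 47.5 mm, and not in the notch. I nudged it a few millimetres more, it snapped in, and only then did I press the key.

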